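# Re-seat a counting cell under its stage clip

## Task

The clear counting cell on the black stage insert was clipped down crooked and short of its stop pins. Press the clip's red rolled tail down gently with a closed fingertip (it is a leaf spring: do not pinch or overbend it) until the toe stands clear of the cell, swing the clip well away about its pivot screw and let it up; slide the cell home against the two back pins and the end pin without ramming it; then press the tail again, swing the clip back over the cell's white end and let its toe down on it. The toe must never be dragged or knocked sideways against the cell; leave everything else alone.

Things in the scene. Friction and masses are not known exactly. Their poses are not given: they have to be found in the camera images.
- insert: stage insert on its grey loading base, fixed: black plate 120 mm (its x, away from the robot at yaw 0) by 190 mm (its y), flat top 30 mm above the worktop. Origin: centre of the underside. 'Insert x, y' below are in this frame.
- stops: three upright steel stop pins of the insert, 6 mm across, 5 mm high over the plate; origin and axes as the insert's. Back pins at insert (x 43, y 11) and (43, 59) mm, end pin at (20, 76) mm. A cell that is home touches all three, lies square and has its centre at insert (20, 35) mm. More than 15 N on the pins chips the cell; 3 to 6 N is plenty.
- cell: counting cell: loose clear acrylic slide 40 mm (its x) by 76 mm (its y) by 6 mm thick, 25 g, flat on the plate; ruled window, frosted white -y end. Origin: centre of the underside. Starts under the clip's toe, 4 to 10 mm short of the back pins (+x) and of the end pin (+y), up to 0.08 rad crooked. Unclipped it slides at under 0.5 N.
- cell_center (a point): centre of the cell, half-way up (3 mm over the plate); axes as the cell's, which match the insert's when home
- clip: spring clip with its fixed foot; origin: plate top at the pivot screw (insert x -10, y -40 mm). A 13 mm wide steel leaf turns about the upright screw; toe on one side, tail on the other. Pressing the tail down rocks the leaf and lifts the toe, which must come up over the cell's 6 mm; let go, the leaf springs back and the toe presses 2 to 7 N on the cell below.
- clip_swing (a joint): angle of the clip about its screw, rad: 0 = toe on the cell's -y end; grows clockwise from above, toe leaving past that end; stops -0.25, 2.0. Toe direction = insert yaw + 1.002 - value, from +x toward +y; the tail points the opposite way. Light friction: stays where left. Starts -0.12 to 0.10. Well clear: over 1.4 (1.7 leaves room for a finger at the cell's end). Back on: -0.20 to 0.15.
- clip_pivot (a point): pivot axis at plate height. The clip's pin is a push fit and stands up to 2.5 mm higher or lower than nominal; this is not measured, so the tail's height and the depth of press differ: from first touch the tail must go down 0.5 to 4 mm with the toe on the empty side (nearly nothing with the toe on the cell) before the toe is clear, and its stop is 4 mm down from rest.
- clip_tail (a point): nominal crest of the red rolled tail (7 mm roll, 22 mm wide across the leaf), 32 mm from the pivot, 16.5 mm over the plate; 0.5 to 3.5 mm lower with the toe on the cell. Turns with the clip but shows neither pin height nor rocking: feel for it. Toe clear at 4.5 to 12 N on the tail (by pin height), stop at 13 N, overbent over 18 N. At 12.5 to 14 N it is clear always; finger friction carries it round.
- clip_toe (a point): nominal underside of the toe (5 mm roll, 10 mm wide, upturned tip), 56 mm from the pivot, 2.7 mm over the empty plate; turns with the clip but does not show its lift or the pin's height
- screen_edge (a point): front upright edge (200 mm up) of a clear glass screen, 6 mm thick, fixed: it runs from this edge straight back (+x) to the wall and stands 1.4 m high, left of the work. Draw the arm in to x under 0.3 before crossing from its left to its right.
- slides_blue: bystander, to be left alone: blue lidded slide box, 130x42x32 mm; origin under its centre
- slides_green: bystander, to be left alone: green slide box with a clear lid, 125x42x32 mm; origin under its centre
- timer: bystander, to be left alone: white bench timer, 66 mm high; origin under its centre
- tape: bystander, to be left alone: roll of tape lying flat, 49 mm across, 19 mm high; origin under its centre
- dropper: bystander, to be left alone: small white dropper bottle, 82 mm high; origin under its centre
Things that resemble listed ones, but are neither listed nor needed, are in the scene too. Of the things that look like the cell, the smaller one is meant.

How it is judged:
On the way, in this order (a step that is already met when the one before it is completed fails the run):
1. the clip has been swung well clear of the cell (value of joint clip_swing above 1.2 rad and contact force between clip and cell below 0.2 N), for 0.2 s.
2. with the clip still clear, the cell is home: square, against the back pins and the end pin (x of cell_center in the frame of insert between 0.018 and 0.0215 m and y of cell_center in the frame of insert between 0.033 and 0.0365 m and z of cell_center in the frame of insert between 0.031 and 0.0345 m and angle between the x axis of cell and the x axis of insert, either way round below 0.035 rad and value of joint clip_swing above 0.9 rad), for 0.2 s.
At the end, for the whole second after the job is handed in: The cell lies flat on the plate within 2 mm of home against the back pins and the end pin and square within 0.035 rad; the clip is swung back (joint under 0.19 rad) with its toe pressing on the cell with over 1.5 N; all at rest (x of cell_center in the frame of insert between 0.018 and 0.0215 m and y of cell_center in the frame of insert between 0.033 and 0.0365 m and z of cell_center in the frame of insert between 0.031 and 0.0345 m and angle between the x axis of cell and the x axis of insert, either way round below 0.035 rad and value of joint clip_swing between -0.26 and 0.19 rad and contact force between clip and cell above 1.5 N and velocity of joint clip_swing between -0.05 and 0.05 rad/s and linear speed of cell below 0.01 m/s); the robot touches nothing.
It fails at once if the toe is dragged or knocked sideways against the cell (clip turning while its toe presses on the cell with over 1.5 N) (contact force between clip and cell above 1.5 N and (velocity of joint clip_swing above 0.15 rad/s or velocity of joint clip_swing below -0.15 rad/s)).
It fails at once if the clip is pinched or overbent (fingers on the clip with over 18 N) (contact force between the fingers and clip above 18 N).
It fails at once if the cell is rammed against the stop pins (over 15 N) (contact force between cell and stops above 15 N).
It fails at once if a bystander is moved by more than 15 mm (distance of any of slides_blue, slides_green, timer, tape, dropper from where it was at the start of the episode above 0.015 m).
It also fails if it takes over 72 s, if anything falls off the work surface, if the arm or the gripper's body presses on something with over 40 N, if the wrist force passes 120 N, or if a joint passes its speed limit or range.

## Robot

A 6-joint arm with a two-finger parallel gripper is mounted at the origin on a cart in front of the work surface, level with it; the furniture and walls round the work are solid. World frame = base frame: x ahead of the robot, y to its left, z up, the work surface at z = 0. Lengths are in m, angles in rad, forces in N, time in s.
With the tool pointing down it reaches from about 0.375 to 0.9 m from the base axis. Payload 3.1 kg.
Tool frame: the origin (TCP) lies at the very end of the fingers, on their centre line; the grasp point (between the pads) lies 19 mm behind it (manip.pinch_z is the distance from the TCP to the grasp point, in m); z points along the fingers, y is the line along which they close (so a half turn about z gives the same grasp; the last joint's range is limited). The gripper opens to 85 mm and grips with 20 to 120 N. Pads are 22 mm wide; open, the fingers measure 114 mm over their backs; the gripper's body (76 mm by 85 mm) begins 54 mm behind the grasp point. The pads swing forward as they close: fully open they stand 13 mm farther back than shut.
Start: joints at [0.936, 0.527, 1.433, -0, 1.181, -0.178], TCP at [0.275, 0.561, 0.231] pointing down, gripper open.
Joint ranges: [-3.08, 3.08], [-0.75, 2.2], [0.22, 2.44], [-1.43, 4.57], [0, 2.65], [-2.85, 2.85]. Speed limits (rad/s): [2.79, 2.79, 3.14, 3.14, 3.14, 3.14].

## Interface

Orientations are given as a unit quaternion [x, y, z, w].
In Python, from station import manip gives the robot as it stands.
- The arm moves only by the tool servo_tool, never from a script. Its argument "commands" is one flat list of numbers, 7 for each row, row after row: the shift along the tool's x, y, z each as a share of 500 mm, from -1 to 1, then the turn, a rotation vector about the tool's x, y, z each as a share of 360 degrees, from -1 to 1, then the opening, from -1 (shut) to 1 (fully open). In form: [dx, dy, dz, rx, ry, rz, claw, dx, dy, dz, rx, ry, rz, claw, ...]. A call has 1 to 12 rows; each row shifts and turns the commanded pose from where the row before left it, along the tool's axes as they then stand; what a row does not reach is not made up. A row lasts 1/12 s, in which the tool goes at most 41.7 mm and 7.16 degrees, less where a joint would pass 70% of its speed; a pose out of reach is approached as far as the arm can. A call with a number of a shift or a turn outside -1 to 1 is refused whole. A call with a gripper value outside its range is refused whole. The fingers move at their own pace and stop on an object; "force" is the grip in N (left out, the last holds). Time passes only in rows, so rows that do not move let the fingers close. It gives the time, the measured TCP pose, the force, the opening and the grip force at its end, in the units of the state.
- manip.sense(): the state, without advancing time (a new reading comes with each control period).
- manip.snapshot(name): name is "scene" or "top" or "wrist"; returns a dict with "img" (384x512x3 uint8, red, green, blue), "mtx" (3x3 intrinsics, pixels), "world_to_cam" (4x4, takes a point from world to camera coordinates). Camera axes: x right, y up, looking along -z (the intrinsics and any distortion apply to the point x, -y, -z); pixel columns grow to the right and rows downward; lengths in m; the calibration is good to about 2 mm. A picture is of the moment at which its call begins. There is no depth.
- manip.sign_off(): hands the job in; it is judged then, once.
Trained networks look in a picture, given as the dict that the camera call returned (one of the last four; its "shot" number tells which), for a name from the list of things; names that differ only in an ending like _2 or _b are one class to them, and where a whole thing is asked for, a point or a joint stands for the part that bears it (a point fixed in the world has none). Each returns a list of dicts, best first, with "conf" (0 to 1); they miss things now and then, are a little off and sometimes report something else, mostly with a low value. They report only what shows in the picture. A call takes as long as a camera call. They do not tell look-alikes from the thing itself.
- manip.look_for(picture, query): "box" ([left, top, width, height] in pixels, round what is visible of it).
- manip.silhouettes(picture, query): "pixels" (384x512 bool, what is visible of it) and "box" ([left, top, width, height] in pixels, round what is visible of it).
The state is a dict: "t": time; "q": joint angles; "qd": joint speeds; "tau": joint torques, N m; "tcp_pos": TCP position; "tool_rot": TCP orientation; "force": force on the tool from outside, world axes, zero at the start; "ft_torque": the same for the moment, N m; "finger_gap": opening from 0.0 (shut) to 1.0 (fully open); "gripper_force": force on a finger pad.
Only numpy, scipy, OpenCV 4.12 (cv2) and the standard library are available. Lean on these libraries where they do the work, as an engineer would, in place of code of your own. Each camera call takes 0.05 s, during which the arm holds its last target. There are 200 camera calls.

## Working session

There is one attempt and no reset: what is moved stays moved. The work goes in short steps, Python scripts to look and compute and a tool call to move; the robot and the scene stay as the last step left them, time stands still between calls to the robot, and variables do not carry over. Pictures are saved under pics/ and viewed, at most 10 in all, crops included, and the job is handed in when it is done.

Besides the shell and the picture viewer there is one more tool, called after "Request:" by a JSON object that holds its "method" and its "body". servo_tool: Moves the arm, as the interface text tells. Its arguments: {"type":"object","properties":{"commands":{"type":"array"},"force":{"type":"number"}},"required":["commands"]}

```bash
ls; mkdir -p pics
cat > h.py <<'E'
import numpy as np, cv2
from station import manip
def save(s,n): cv2.imwrite(f'pics/{n}.png',s['img'][:,:,::-1])
E
python3 - <<'E'
from h import *
s=manip.sense(); print(s)
import numpy as np
a=manip.snapshot("scene");b=manip.snapshot("top")
img=np.hstack([a['img'],b['img']]); 
save(a,'scene0');save(b,'top0')
for p in (a,b):
    print(p['mtx'].tolist(),np.round(p['world_to_cam'],3).tolist(), [k for k in p])
    for q in ['insert','cell','clip','clip_tail','clip_toe','stops','screen_edge','slides_blue','slides_green','timer','tape','dropper']:
        print(q,[(np.round(d['box']).tolist(),round(d['conf'],2)) for d in manip.look_for(p,q)][:3])
E
```

```text
pics
{'t': 0.0, 'q': array([ 9.36485953e-01,  5.28470407e-01,  1.43392341e+00,  2.83024187e-05,
        1.18143171e+00, -1.78456280e-01]), 'qd': array([ 6.24215207e-04, -3.46152301e-05,  8.08191369e-04, -1.46042756e-04,
        2.61794421e-03,  4.72407873e-04]), 'tau': array([-6.83592716e-04, -4.42350483e+01, -1.78023058e+01, -2.40300133e-04,
        8.22518341e-03, -2.77311921e-05]), 'tcp_pos': array([0.27464224, 0.56060466, 0.23032433]), 'tool_rot': array([ 2.25963777e-01,  9.74135065e-01, -1.02033576e-03, -4.53335566e-04]), 'force': array([0.16932763, 0.05672322, 0.77542733]), 'ft_torque': array([ 0.00185244, -0.00516696, -0.05071982]), 'gripper_force': 0.0, 'finger_gap': 0.9939931920796038}
[[428.86547848436766, 0.0, 251.68532813335386], [0.0, 428.86547848436766, 193.84748141505492], [0.0, 0.0, 1.0]] [[0.852, -0.524, -0.011, -0.343], [0.392, 0.623, 0.677, -0.416], [-0.348, -0.581, 0.736, -1.397], [0.0, 0.0, 0.0, 1.0]] ['img', 'mtx', 'world_to_cam', 'shot']
insert [([227.0, 213.0, 59.0, 50.0], 0.77)]
cell [([182.0, 148.0, 28.0, 21.0], 0.71), ([243.0, 220.0, 20.0, 14.0], 0.45)]
clip [([247.0, 223.0, 13.0, 13.0], 0.31)]
clip_tail []
clip_toe [([259.0, 234.0, 8.0, 14.0], 0.66), ([254.0, 226.0, 12.0, 22.0], 0.63)]
stops [([256.0, 227.0, 10.0, 20.0], 0.31)]Traceback (most recent call last):
  File "<stdin>", line 10, in <module>
ValueError: it knows: cell, cell_center, clip, clip_pivot, clip_swing, clip_tail, clip_toe, dropper, insert, slides_blue, slides_green, stops, tape, timer
```

Run:
```python
from h import *
a=manip.snapshot("top")
print(a['mtx'].tolist(),np.round(a['world_to_cam'],4).tolist())
for q in ['insert','cell','clip','clip_tail','clip_toe','stops']:
        print(q,[(np.round(d['box']).tolist(),round(d['conf'],2)) for d in manip.look_for(a,q)][:3])
s=cv2.imread('pics/scene0.png')
t=a['img'][:,:,::-1]
cv2.imwrite('pics/v1.png',np.vstack([cv2.resize(s,(400,300)),cv2.resize(t,(400,300))]))
cv2.imwrite('pics/top1.png',cv2.resize(t,(800,600),interpolation=cv2.INTER_CUBIC))
cv2.imwrite('pics/scene1.png',cv2.resize(s,(800,600),interpolation=cv2.INTER_CUBIC))
```

```text
[[453.97919117813615, 0.0, 253.0279258663008], [0.0, 453.97919117813615, 187.64024947017654], [0.0, 0.0, 1.0]] [[-0.011, -0.9998, 0.0154, 0.1979], [0.9978, -0.01, 0.0651, -0.5509], [-0.065, 0.0161, 0.9978, -1.5349], [0.0, 0.0, 0.0, 1.0]]
insert [([252.0, 186.0, 65.0, 48.0], 0.6)]
cell [([113.0, 200.0, 31.0, 21.0], 0.91), ([264.0, 199.0, 21.0, 18.0], 0.81)]
clip []
clip_tail [([281.0, 207.0, 25.0, 9.0], 0.4)]
clip_toe []
stops []
```

View pics/top1.png

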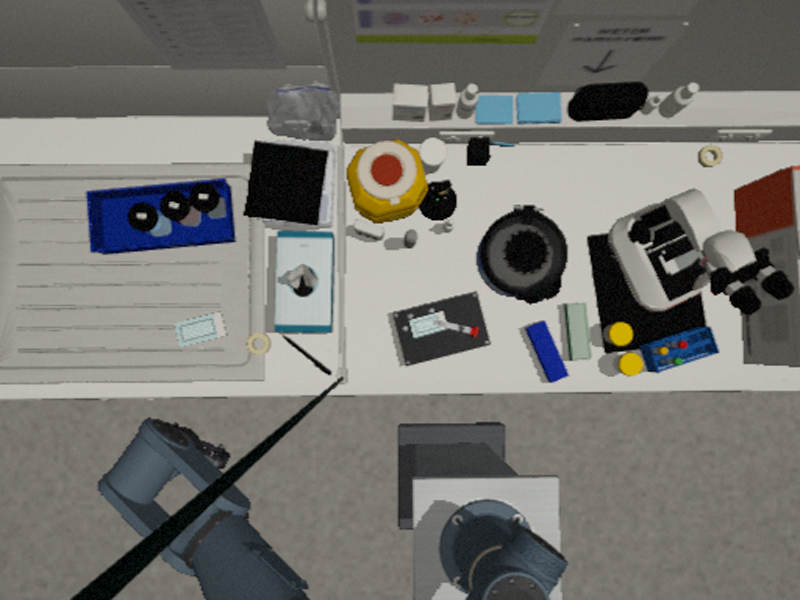

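View pics/scene1.png

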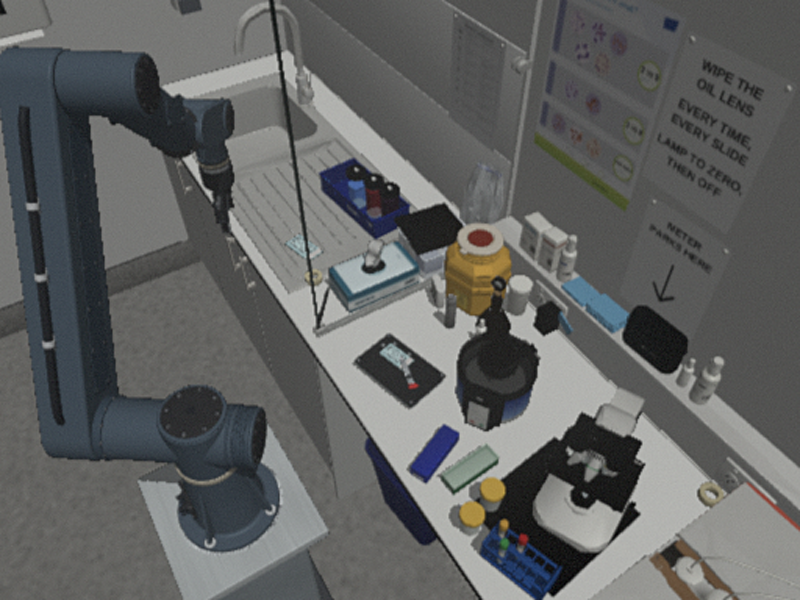

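The top view shows the insert at about (440,330)/800 px with the red tail at (475,331). The cell's white end is under the toe, and the screen edge foot is near (342,376). The other cell-like slide, at (200,328) on the drainer, is the larger decoy.

```bash
cat >> h.py <<'E'
def unproj(s,uv,z):
    uv=np.atleast_2d(np.asarray(uv,float)); W=np.linalg.inv(s['world_to_cam']); K=s['mtx']
    d=np.c_[(uv[:,0]-K[0,2])/K[0,0],-(uv[:,1]-K[1,2])/K[1,1],-np.ones(len(uv))]@W[:3,:3].T
    o=W[:3,3]; return o+d*((z-o[2])/d[:,2])[:,None]
def proj(s,P):
    P=np.atleast_2d(P); c=P@s['world_to_cam'][:3,:3].T+s['world_to_cam'][:3,3]; K=s['mtx']
    return np.c_[K[0,0]*c[:,0]/-c[:,2]+K[0,2],K[1,1]*-c[:,1]/-c[:,2]+K[1,2]]
E
python3 - <<'E'
from h import *
for n,z in (('top',.03),('scene',.03)):
    a=manip.snapshot(n)
    for q in ['insert','cell','clip_tail','clip']:
        for d in manip.silhouettes(a,q)[:3]:
            m=d['pixels'].astype(np.uint8); c=cv2.findContours(m,cv2.RETR_EXTERNAL,cv2.CHAIN_APPROX_NONE)[0]
            c=max(c,key=cv2.contourArea)[:,0]
            w=unproj(a,c,.03 if q!='cell' else .036)[:,:2]
            r=cv2.minAreaRect((w*1000).astype(np.float32)); print(n,q,round(d['conf'],2),d['box'],np.round(r[0],1),np.round(r[1],1),round(r[2],1),m.sum())
    if n=='top':
        k=512/800
        for nm,p,z in (('plate corners',[[388,310],[481,293],[491,349],[403,366]],.03),('screen foot',[[342,376]],0.),('screen foot hi',[[342,376]],.2),('tail',[[475,331]],.045),('blue',[[545,350]],.032),('green',[[576,331]],.032)):
            print(nm,np.round(unproj(a,np.array(p)*k,z),3).tolist())
E
```

```text
top insert 0.57 [249.6, 185.6, 67.2, 51.1] [476.9  92.5] [122.9 191.2] 13.4 1795
top cell 0.96 [112.7, 197.8, 30.6, 21.5] [478.8 609.6] [ 60.  107.5] 16.9 538
top cell 0.58 [261.9, 199.1, 24.0, 17.8] [485.4 121.9] [40.  74.5] 13.4 232
top clip 0.44 [276.1, 202.5, 30.5, 11.8] [480.   62.6] [95.  14.7] 76.0 102
plate corners [[0.516, 0.209, 0.03], [0.551, 0.006, 0.03], [0.429, -0.013, 0.03], [0.395, 0.178, 0.03]]
screen foot [[0.373, 0.311, 0.0]]
screen foot hi [[0.383, 0.299, 0.2]]
tail [[0.468, 0.023, 0.045]]
blue [[0.426, -0.13, 0.032]]
green [[0.466, -0.198, 0.032]]
scene insert 0.65 [225.2, 212.5, 58.8, 49.7] [472.6  89.8] [126.5 199.2] 14.5 1279
scene cell 0.65 [183.3, 148.9, 24.1, 19.1] [466.6 589.3] [ 57.7 111.9] 14.4 204
scene cell 0.55 [241.5, 220.6, 20.0, 12.6] [483.9 122.4] [41.4 73.9] 14.2 144
scene clip_tail 0.51 [254.5, 227.7, 7.7, 23.4] [484.1  75.2] [87.6 11.9] 72.8 60
scene clip 0.5 [260.4, 226.3, 5.9, 17.4] [482.8  72.6] [93.2 13.7] 77.2 68
```

Request:
{"method": "servo_tool", "body": {"commands": [0,-0.056,0,0,0,0,-1,0,-0.056,0,0,0,0,-1,0,-0.056,0,0,0,0,-1,0,-0.056,0,0,0,0,-1,0,-0.056,0,0,0,0,-1,0,-0.056,0,0,0,0,-1,0,-0.056,0,0,0,0,-1,0,-0.056,0,0,0,0,-1,0,0,0,0,0,0,-1], "force": 30}}

```text
t: 2.0
tcp_pos: [0.1721, 0.3545, 0.2306]
tool_rot: [0.226, 0.974, -0.004, -0.002]
force: [-0.4, -0.4, -0.8]
finger_gap: 0.001
gripper_force: 0.0
```

Request:
{"method": "servo_tool", "body": {"commands": [-0.075,-0.0036,0,0,0,0.015,-1,-0.075,-0.0036,0,0,0,0.015,-1,-0.075,-0.0036,0,0,0,0.015,-1,-0.075,-0.0036,0,0,0,0.015,-1,-0.075,-0.0036,0,0,0,0.015,-1,-0.075,-0.0036,0,0,0,0.015,-1,-0.075,-0.0036,0,0,0,0.015,-1,-0.075,-0.0036,0,0,0,0.015,-1,-0.075,-0.0036,0,0,0,0.015,-1,-0.075,-0.0036,0,0,0,0.015,-1,0,0,0,0,0,0,-1,0,0,0,0,0,0,-1]}}

```text
t: 3.0
tcp_pos: [0.3949, 0.0686, 0.2315]
tool_rot: [0.645, 0.764, 0.0, 0.0]
force: [0.6, 0.7, 0.2]
finger_gap: -0.001
gripper_force: 0.0
```

Run:
```python
from h import *
import pickle
s=manip.sense(); print(s['t'],s['tcp_pos'],s['q'])
a=manip.snapshot("wrist"); pickle.dump(a,open('w1.pkl','wb'))
for q in ['insert','cell','clip','clip_tail','stops']:
    for d in manip.silhouettes(a,q)[:2]: print(q,np.round(d['box']),round(d['conf'],2))
print(np.round(np.linalg.inv(a['world_to_cam']),3).tolist())
cv2.imwrite('pics/w1.png',cv2.resize(a['img'][:,:,::-1],(800,600),interpolation=cv2.INTER_CUBIC))
```

```text
3.0 [0.39489354 0.0685533  0.23153234] [-1.08868477e-01  2.24202643e-01  1.96184060e+00  2.23177642e-04
  9.54345367e-01 -2.76596340e-01]
insert [268.  58. 123. 182.] 0.78
cell [330.  93.  40.  79.] 0.92
cell [304. 145.  52.  86.] 0.7
clip [303. 142.  52.  88.] 0.64
clip_tail [347.  74.  34.  76.] 0.66
clip_tail [304. 144.  52.  87.] 0.64
stops [348.  79.  34.  70.] 0.7
[[0.986, -0.161, -0.046, 0.383], [0.167, 0.949, 0.267, 0.136], [0.001, -0.271, 0.962, 0.374], [0.0, 0.0, 0.0, 1.0]]
```

View pics/w1.png

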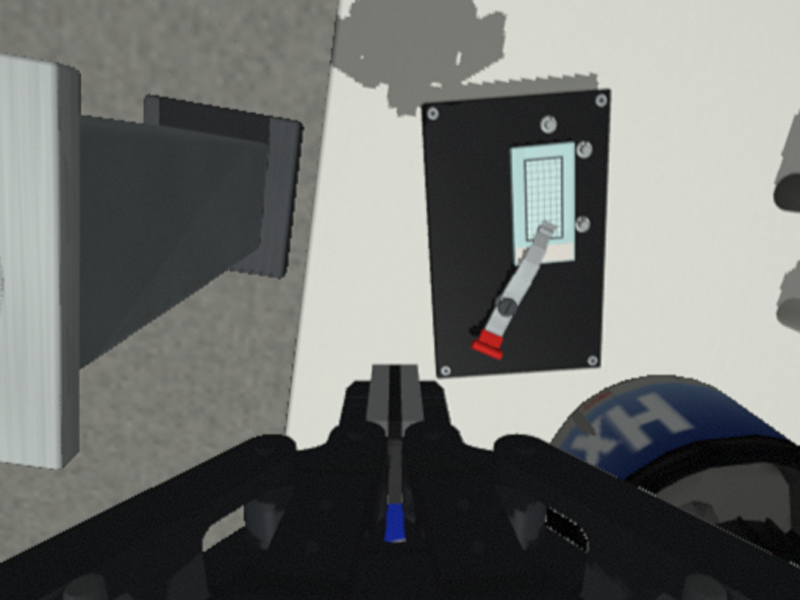

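The wrist view shows the plate with corners at about (422,105), (609,90), (600,367) and (437,377). The pins are at (548,124), (584,150) and (583,225), the screw at (507,307) and the red tail at (488,345). The closed tip is about 11 mm thick along y.

Run:
```python
from h import *
import pickle
a=pickle.load(open('w1.pkl','rb')); im=a['img'].astype(int); g=im.max(2)
k=512/800
# plate
m=(g<70).astype(np.uint8); roi=np.zeros_like(m); roi[50:250,262:398]=1; m*=roi
m=cv2.morphologyEx(m,cv2.MORPH_OPEN,np.ones((3,3),np.uint8))
c=max(cv2.findContours(m,cv2.RETR_EXTERNAL,cv2.CHAIN_APPROX_NONE)[0],key=cv2.contourArea)[:,0]
h=cv2.convexHull(c)[:,0]+0.0
w=unproj(a,h,.03)[:,:2]*1000
r=cv2.minAreaRect(w.astype(np.float32)); print('plate rect',r)
# pins -> insert fit
pins=unproj(a,np.array([[584,149],[583,224.],[548,124]])*k,.035)[:,:2]*1000; print('pins',np.round(pins,1).tolist())
ins=np.array([[43,59],[43,11],[20,76.]])
M,_=cv2.estimateAffinePartial2D(ins,pins); print(M, 'yaw',np.arctan2(M[1,0],M[0,0]),'scale',np.hypot(M[1,0],M[0,0]))
# red tail
R=(im[:,:,0]>120)&(im[:,:,1]<70)&(im[:,:,2]<70); R[:,:290]=0;R[240:]=0
ys,xs=np.nonzero(R); print('tail px',xs.mean(),ys.mean(),len(xs),'world',unproj(a,[xs.mean(),ys.mean()],.045)[0])
print('screw',unproj(a,np.array([[507,307.]])*k,.038)[0],'toe',unproj(a,np.array([[546,230.]])*k,.038)[0])
ce=unproj(a,np.array([[511,148],[576,142.],[575,260.],[516,264]])*k,.036)[:,:2]*1000; print('cell',np.round(ce,1).tolist(), ce.mean(0), cv2.minAreaRect(ce.astype(np.float32)))
```

```text
plate rect ((474.1986083984375, 94.70118713378906), (117.92782592773438, 187.10870361328125), 13.790579795837402)
pins [[501.5, 161.3], [513.5, 115.2], [475.2, 172.1]]
[[ 9.61180811e-01 -2.47826696e-01  4.74820653e+02]
 [ 2.47826696e-01  9.61180811e-01  9.39969252e+01]] yaw 0.25233970412584644 scale 0.9926160503637586
tail px 312.52272727272725 220.1681818181818 220 world [0.46754609 0.02583265 0.045     ]
screw [0.47610568 0.05193613 0.038     ] toe [0.48942073 0.10756223 0.038     ]
cell [[455.4, 154.1], [495.0, 164.5], [514.2, 91.1], [475.8, 81.8]] [485.11638149 122.86727715] ((484.80914306640625, 122.61522674560547), (40.918521881103516, 75.83468627929688), 14.634885787963867)
```

Request:
{"method": "servo_tool", "body": {"commands": [-0.0285,0.0315,0.043,0,0,0,-1,-0.0285,0.0315,0.043,0,0,0,-1,-0.0285,0.0315,0.043,0,0,0,-1,-0.0285,0.0315,0.043,0,0,0,-1,0,0,0.043,0,0,0.0179,-1,0,0,0.043,0,0,0.0179,-1,0,0,0.043,0,0,0.0179,-1,0,0,0.043,0,0,0.0179,-1,0,0,0,0,0,0,-1,0,0,0,0,0,0,-1]}}

```text
t: 4.13
tcp_pos: [0.4645, 0.0262, 0.0587]
tool_rot: [0.797, 0.604, -0.001, -0.001]
force: [0.5, -0.3, 1.2]
finger_gap: -0.003
gripper_force: 0.0
```

Run:
```python
from h import *
import pickle
s=manip.sense(); print(s['t'],s['tcp_pos'],s['tool_rot'],s['force'])
a=manip.snapshot("wrist"); pickle.dump(a,open('w2.pkl','wb'))
P=s['tcp_pos']; print(proj(a,[P,[.4748,.0528,.038],[.466,.022,.0455]]))
cv2.imwrite('pics/w2.png',cv2.resize(a['img'][:,:,::-1],(800,600),interpolation=cv2.INTER_CUBIC))
```

```text
4.1333 [0.46449337 0.02622779 0.05865301] [ 0.79661053  0.60449129 -0.00092514 -0.0010473 ] [ 0.53001161 -0.33418638  1.20003044]
[[251.96968424 250.49389039]
 [257.56910573 182.06995777]
 [257.0830259  245.79398491]]
```

View pics/w2.png

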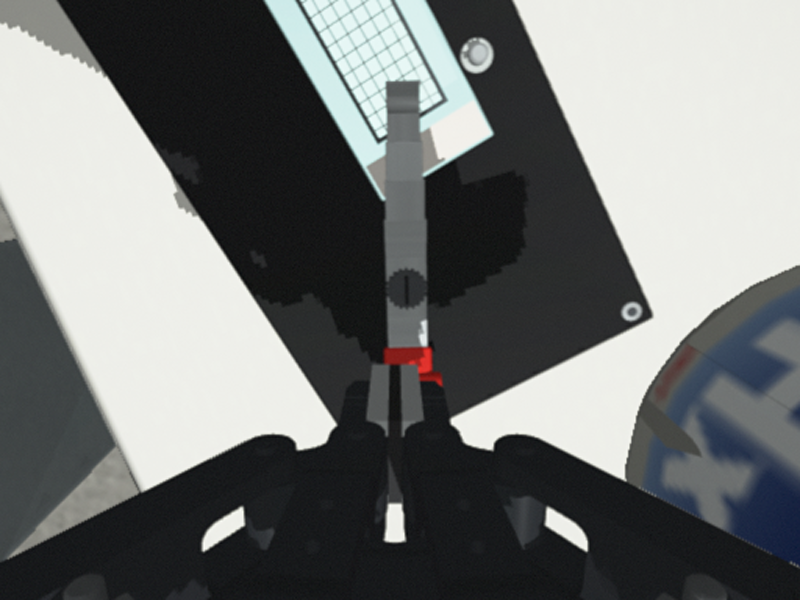

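The wrist view shows the leaf in line with tool x, the screw at (406,288) and the red roll around (409,360). The tip is about 3 mm to its left and slightly inboard. I'll correct that and descend close to the crest.

Request:
{"method": "servo_tool", "body": {"commands": [-0.004,0.0028,0,0,0,0,-1,-0.004,0.0028,0.008,0,0,0,-1,0,0,0.008,0,0,0,-1,0,0,0,0,0,0,-1,0,0,0,0,0,0,-1]}}

```text
t: 4.6
tcp_pos: [0.4669, 0.0204, 0.0515]
tool_rot: [0.798, 0.603, 0.0, 0.0]
force: [0.2, 0.4, -0.3]
finger_gap: 0.002
gripper_force: 0.0
```

```bash
cat >> h.py <<'E'
def feel(n=5):
    F=[];Z=[];T=[]
    for i in range(n):
        s=manip.sense();F.append(s['force']);Z.append(s['tcp_pos']);T.append(s['tau'])
        if i<n-1: manip.snapshot('wrist')
    F=np.array(F); q=s['tool_rot']; ax=np.array([1-2*(q[1]**2+q[2]**2),2*(q[0]*q[1])]);
    print('t%.2f'%s['t'],'F',np.round(F.mean(0),2),'sd',np.round(F.std(0),2),'p',np.round(np.mean(Z,0)*1000,2),'xang %.2f'%np.degrees(np.arctan2(ax[1],ax[0])),'tau',np.round(np.mean(T,0),2))
E
python3 -c "
from h import *
feel(6)"
```

```text
t4.85 F [ 0.12  0.09 -0.36] sd [0.38 0.33 0.44] p [466.86  20.45  51.47] xang 74.11 tau [-2.000e-02 -3.712e+01 -5.600e+00 -0.000e+00 -0.000e+00 -0.000e+00]
```

Request:
{"method": "servo_tool", "body": {"commands": [0,0,0.002,0,0,0,-1,0,0,0.002,0,0,0,-1,0,0,0.002,0,0,0,-1,0,0,0.002,0,0,0,-1,0,0,0,0,0,0,-1]}}

```text
t: 5.27
tcp_pos: [0.4667, 0.0205, 0.0471]
tool_rot: [0.798, 0.603, -0.0, -0.0]
force: [-0.5, -1.2, -0.3]
finger_gap: 0.002
gripper_force: 0.0
```

Request:
{"method": "servo_tool", "body": {"commands": [0,0,0.002,0,0,0,-1,0,0,0,0,0,0,-1]}}

```text
t: 5.43
tcp_pos: [0.4669, 0.0205, 0.0462]
tool_rot: [0.798, 0.603, -0.0, 0.0]
force: [0.2, -0.1, 1.6]
finger_gap: -0.002
gripper_force: 0.5
```

Request:
{"method": "servo_tool", "body": {"commands": [0,0,0.002,0,0,0,-1,0,0,0,0,0,0,-1]}}

```text
t: 5.6
tcp_pos: [0.4669, 0.0204, 0.0456]
tool_rot: [0.798, 0.603, 0.0, 0.0]
force: [-0.4, -0.4, 6.2]
finger_gap: 0.005
gripper_force: 3.2
```

Request:
{"method": "servo_tool", "body": {"commands": [0,0,0.001,0,0,0,-1,0,0,0,0,0,0,-1]}}

```text
t: 5.77
tcp_pos: [0.4669, 0.0204, 0.0453]
tool_rot: [0.798, 0.603, 0.0, 0.0]
force: [-0.8, 0.5, 6.7]
finger_gap: -0.002
gripper_force: 3.5
```

Request:
{"method": "servo_tool", "body": {"commands": [0,0,0.001,0,0,0,-1,0,0,0,0,0,0,-1]}}

```text
t: 5.93
tcp_pos: [0.4669, 0.0203, 0.0449]
tool_rot: [0.798, 0.603, 0.0, 0.0]
force: [-1.0, -0.7, 7.4]
finger_gap: -0.001
gripper_force: 3.9
```

Request:
{"method": "servo_tool", "body": {"commands": [0,0,0.002,0,0,0,-1,0,0,0,0,0,0,-1]}}

```text
t: 6.1
tcp_pos: [0.4671, 0.0202, 0.0441]
tool_rot: [0.798, 0.603, 0.0, 0.001]
force: [-1.1, -0.9, 9.7]
finger_gap: -0.001
gripper_force: 4.9
```

Request:
{"method": "servo_tool", "body": {"commands": [0,0,0.002,0,0,0,-1,0,0,0,0,0,0,-1]}}

```text
t: 6.27
tcp_pos: [0.4672, 0.02, 0.0432]
tool_rot: [0.798, 0.603, 0.0, 0.001]
force: [-1.4, -1.9, 11.0]
finger_gap: -0.004
gripper_force: 5.7
```

Request:
{"method": "servo_tool", "body": {"commands": [0,0,0.0016,0,0,0,-1,0,0,0,0,0,0,-1]}}

```text
t: 6.43
tcp_pos: [0.4673, 0.02, 0.0426]
tool_rot: [0.798, 0.603, 0.0, 0.001]
force: [-1.1, -2.5, 11.9]
finger_gap: -0.0
gripper_force: 6.3
```

Request:
{"method": "servo_tool", "body": {"commands": [0,0,0.0004,0,0,0,-1,0,0,0,0,0,0,-1,0,0,0,0,0,0,-1]}}

```text
t: 6.68
tcp_pos: [0.4673, 0.0199, 0.0426]
tool_rot: [0.798, 0.603, 0.0, 0.001]
force: [-1.5, -2.8, 12.5]
finger_gap: -0.001
gripper_force: 6.4
```

```bash
python3 -c "
from h import *
feel(5); print(manip.sense()['gripper_force'])"
```

```text
t6.88 F [-2.07 -2.9  12.86] sd [0.44 0.28 0.29] p [467.31  19.95  42.55] xang 74.14 tau [ 1.140e+00 -3.191e+01 -4.840e+00  4.100e-01 -3.900e-01  1.000e-02]
6.409967243671417
```

Request:
{"method": "servo_tool", "body": {"commands": [0,-0.0012,0,0,0,0.0028,-1,0,-0.0012,0,0,0,0.0028,-1,0,-0.0024,0,0,0,0.0056,-1,0,-0.0024,0,0,0,0.0056,-1,-0.0001,-0.0047,0,0,0,0.0111,-1,-0.0001,-0.0047,0,0,0,0.0111,-1]}}

```text
t: 7.38
tcp_pos: [0.4603, 0.0226, 0.0426]
tool_rot: [0.866, 0.499, 0.001, 0.001]
force: [-1.6, -3.3, 12.5]
finger_gap: 0.001
gripper_force: 6.5
```

Request:
{"method": "servo_tool", "body": {"commands": [-0.0001,-0.0047,0,0,0,0.0111,-1,-0.0001,-0.0047,0,0,0,0.0111,-1,-0.0001,-0.0047,0,0,0,0.0111,-1,-0.0001,-0.0047,0,0,0,0.0111,-1,-0.0001,-0.0047,0,0,0,0.0111,-1,-0.0001,-0.0047,0,0,0,0.0111,-1,-0.0001,-0.0047,0,0,0,0.0111,-1,-0.0001,-0.0047,0,0,0,0.0111,-1]}}

```text
t: 8.05
tcp_pos: [0.4462, 0.0357, 0.0425]
tool_rot: [0.97, 0.241, 0.001, 0.001]
force: [-1.2, -1.5, 13.2]
finger_gap: -0.001
gripper_force: 6.4
```

Request:
{"method": "servo_tool", "body": {"commands": [-0.0001,-0.0047,0,0,0,0.0111,-1,-0.0001,-0.0047,0,0,0,0.0111,-1,-0.0001,-0.0047,0,0,0,0.0111,-1,-0.0001,-0.0047,0,0,0,0.0111,-1,-0.0001,-0.0047,0,0,0,0.0111,-1,-0.0001,-0.0047,0,0,0,0.0111,-1,-0.0001,-0.0047,0,0,0,0.0111,-1,-0.0001,-0.0047,0,0,0,0.0111,-1]}}

```text
t: 8.72
tcp_pos: [0.4416, 0.0538, 0.0425]
tool_rot: [0.999, -0.035, 0.002, 0.0]
force: [-1.1, -1.2, 12.4]
finger_gap: -0.0
gripper_force: 6.3
```

Request:
{"method": "servo_tool", "body": {"commands": [-0.0001,-0.0047,0,0,0,0.0111,-1,-0.0001,-0.0047,0,0,0,0.0111,-1,-0.0001,-0.0047,0,0,0,0.0111,-1,-0.0001,-0.0047,0,0,0,0.0111,-1,-0.0001,-0.0047,0,0,0,0.0111,-1,0,-0.0024,0,0,0,0.0056,-1,0,-0.0012,0,0,0,0.0028,-1,0,0,0,0,0,0,-1]}}

```text
t: 9.38
tcp_pos: [0.4448, 0.067, 0.0425]
tool_rot: [0.973, -0.233, 0.002, -0.0]
force: [-0.2, -0.3, 11.9]
finger_gap: -0.002
gripper_force: 6.3
```

Request:
{"method": "servo_tool", "body": {"commands": [0,0,-0.004,0,0,0,-1,0,0,-0.004,0,0,0,-1,0,0,-0.008,0,0,0,-1,0,0,-0.02,0,0,0,-1,0,0,-0.04,0,0,0,-1,0,0,-0.04,0,0,0,-1,0,0,0,0,0,0,-1,0,0,0,0,0,0,-1]}}

```text
t: 10.05
tcp_pos: [0.4438, 0.0671, 0.1]
tool_rot: [0.973, -0.232, 0.001, -0.0]
force: [-0.1, -0.7, 0.1]
finger_gap: -0.004
gripper_force: 0.0
```

Run:
```python
from h import *
import pickle
s=manip.sense(); print(s['t'],s['tcp_pos'],s['tool_rot'],s['q'])
a=manip.snapshot("wrist"); pickle.dump(a,open('w3.pkl','wb'))
cv2.imwrite('pics/w3.png',cv2.resize(a['img'][:,:,::-1],(800,600),interpolation=cv2.INTER_CUBIC))
```

```text
10.05 [0.44382715 0.06708066 0.0999664 ] [ 9.72640949e-01 -2.32311544e-01  9.55157555e-04 -1.35556095e-04] [-9.98835465e-02  5.31276981e-01  1.98583454e+00  2.12050913e-05
  6.22551712e-01  1.93980294e+00]
```

View pics/w3.png

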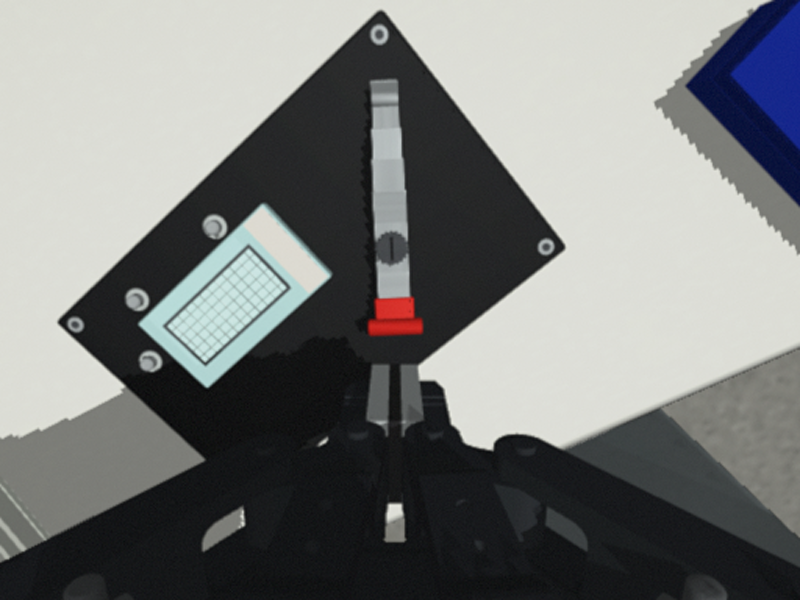

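The toe is swung off to (385,90) and the red tail crest is at (396,326). The cell is free, with corners at (264,204), (331,273), (208,387) and (139,324), short of the pins at (215,227), (137,299) and (150,361).

Run:
```python
from h import *
import pickle
a=pickle.load(open('w3.pkl','rb')); k=512/800
obs=[([215,226],.035,[43,11]),([137,299],.035,[43,59]),([150,360.5],.035,[20,76]),([380,12],.03,[60,-95]),([565,247],.03,[-60,-95]),([58,322],.03,[60,95]),([391,247],.040,[-10,-40])]
W=np.array([unproj(a,np.array(p)*k,z)[0,:2]*1000 for p,z,_ in obs]); I=np.array([o[2] for o in obs],float)
for sel in (slice(0,3),slice(0,6)):
    M,_=cv2.estimateAffinePartial2D(I[sel],W[sel],method=cv2.LMEDS); yaw=np.arctan2(M[1,0],M[0,0]); print(np.round(M[:,2],1),'yaw',yaw,'sc',np.hypot(M[1,0],M[0,0]))
R=np.array([[np.cos(yaw),-np.sin(yaw)],[np.sin(yaw),np.cos(yaw)]])
# rigid LSQ on all
c=I[:6].mean(0);d=W[:6].mean(0);H=(I[:6]-c).T@(W[:6]-d);yaw=np.arctan2(H[0,1]-H[1,0],H[0,0]+H[1,1]);R=np.array([[np.cos(yaw),-np.sin(yaw)],[np.sin(yaw),np.cos(yaw)]]);t=d-R@c
print('rigid',t,yaw); print(np.round((W-t)@R-I,1).tolist())
ce=unproj(a,np.array([[264,204],[331,273],[208,387],[139,324]])*k,.036)[:,:2]*1000
print('cell in insert',np.round((ce-t)@R,1).tolist(),np.round((ce.mean(0)-t)@R,1))
cp=(unproj(a,np.array([396,326])*k,.0465)[0,:2]*1000); print('tail',cp,(cp-t)@R-[-10,-40], 'toe',(unproj(a,np.array([385,95])*k,.035)[0,:2]*1000-t)@R-[-10,-40])
np.savez('ins.npz',t=t,R=R,yaw=yaw)
def w(x,y): return np.round(R@[x,y]+t,1)
print('pivot',w(-10,-40),'cell mid -x side',w(-20,35),'home -x face',w(0,35),'end',w(20,-15),w(20,-3))
```

```text
[475.9  91.8] yaw 0.24051248028030764 sc 0.9789225423738133
[475.9  92. ] yaw 0.23814803044123503 sc 0.9758747906865132
rigid [475.08443751  92.0696069 ] 0.24097786150244682
[[-0.2, -0.7], [-0.2, -1.7], [0.6, -2.1], [-1.2, 3.1], [2.0, 2.3], [-1.0, -0.9], [0.6, 1.4]]
cell in insert [[36.1, -11.1], [-1.9, -12.4], [-4.5, 63.3], [34.8, 64.4]] [16.1 26. ]
tail [446.64952295  64.50462983] [-24.19173616  20.01757009] toe [ 45.38617647 -34.16334374]
pivot [474.9  50.8] cell mid -x side [447.3 121.3] home -x face [466.7 126.1] end [498.1  82.3] [495.2  93.9]
```

Request:
{"method": "servo_tool", "body": {"commands": [-0.0259,-0.0461,0,0,0,0,-1,-0.0259,-0.0461,0,0,0,0,-1,0,0,0.015,0,0,-0.0188,-1,0,0,0.015,0,0,-0.0188,-1,0,0,0.015,0,0,-0.0188,-1,0,0,0.015,0,0,-0.0188,-1,0,0,0.015,0,0,-0.0188,-1,0,0,0.015,0,0,-0.0188,-1,0,0,0.015,0,0,0,-1,0,0,0.015,0,0,0,-1,0,0,0.01,0,0,0,-1,0,0,0.005,0,0,0,-1]}}

```text
t: 11.1
tcp_pos: [0.4405, 0.1199, 0.0307]
tool_rot: [0.993, 0.119, -0.001, -0.0]
force: [0.3, -0.5, 0.0]
finger_gap: 0.001
gripper_force: 0.0
```

Run:
```python
from h import *
feel(4)
d=np.load('ins.npz'); s=manip.sense(); print('insert',(s['tcp_pos'][:2]*1000-d['t'])@d['R'])
```

```text
t11.25 F [ 0.24 -0.25  0.05] sd [0.46 0.5  0.28] p [440.73 119.86  31.04] xang 13.69 tau [-1.000e-02 -3.707e+01 -3.980e+00 -0.000e+00 -1.000e-02  1.000e-02]
insert [-26.43493988  35.12967243]
```

Request:
{"method": "servo_tool", "body": {"commands": [0,0,-0.0024,0,0,0,-1,0.008,0,0,0,0,0,-1,0.008,0,0,0,0,0,-1,0.002,0,0,0,0,0,-1,0.002,0,0,0,0,0,-1,0.002,0,0,0,0,0,-1,0.002,0,0,0,0,0,-1,0,0,0,0,0,0,-1]}}

```text
t: 11.92
tcp_pos: [0.4529, 0.1228, 0.033]
tool_rot: [0.993, 0.12, -0.0, 0.0]
force: [0.1, -0.2, 0.6]
finger_gap: 0.005
gripper_force: 0.0
```

Request:
{"method": "servo_tool", "body": {"commands": [0.001,0,0,0,0,0,-1,0.001,0,0,0,0,0,-1,0,0,0,0,0,0,-1]}}

```text
t: 12.17
tcp_pos: [0.4537, 0.123, 0.033]
tool_rot: [0.993, 0.12, -0.0, -0.0]
force: [0.2, 0.4, -0.3]
finger_gap: 0.001
gripper_force: 0.1
```

```bash
cat >> h.py <<'E'
def ins():
    d=np.load('ins.npz'); s=manip.sense(); print('insert',np.round((s['tcp_pos'][:2]*1000-d['t'])@d['R'],2),'F ins',np.round(s['force'][:2]@d['R'],2))
E
python3 - <<'E'
from h import *
feel(3); ins()
E
```

```text
t12.27 F [-0.16 -0.05 -0.32] sd [0.39 0.32 0.72] p [453.69 122.99  32.99] xang 13.74 tau [-5.000e-02 -3.795e+01 -4.850e+00 -1.000e-02 -6.000e-02  0.000e+00]
insert [-13.4   35.13] F ins [-0.03 -0.3 ]
```

Request:
{"method": "servo_tool", "body": {"commands": [0.001,0,0,0,0,0,-1,0.001,0,0,0,0,0,-1,0,0,0,0,0,0,-1]}}

```text
t: 12.52
tcp_pos: [0.455, 0.1232, 0.033]
tool_rot: [0.993, 0.12, 0.0, 0.0]
force: [-0.4, -0.0, -1.0]
finger_gap: 0.002
gripper_force: 0.1
```

Request:
{"method": "servo_tool", "body": {"commands": [0.001,0,0,0,0,0,-1,0,0,0,0,0,0,-1]}}

```text
t: 12.68
tcp_pos: [0.4554, 0.1234, 0.033]
tool_rot: [0.993, 0.12, 0.0, 0.0]
force: [0.2, -0.4, -0.0]
finger_gap: -0.002
gripper_force: 0.1
```

Request:
{"method": "servo_tool", "body": {"commands": [0.001,0,0,0,0,0,-1,0,0,0,0,0,0,-1]}}

```text
t: 12.85
tcp_pos: [0.4559, 0.1235, 0.033]
tool_rot: [0.993, 0.12, 0.0, 0.0]
force: [0.2, -0.4, 0.5]
finger_gap: -0.001
gripper_force: 0.1
```

Request:
{"method": "servo_tool", "body": {"commands": [0.001,0,0,0,0,0,-1,0,0,0,0,0,0,-1]}}

```text
t: 13.02
tcp_pos: [0.4563, 0.1236, 0.033]
tool_rot: [0.993, 0.12, 0.0, 0.0]
force: [0.1, -0.8, -0.4]
finger_gap: -0.003
gripper_force: 0.1
```

Request:
{"method": "servo_tool", "body": {"commands": [0.001,0,0,0,0,0,-1,0,0,0,0,0,0,-1]}}

```text
t: 13.18
tcp_pos: [0.4568, 0.1237, 0.033]
tool_rot: [0.993, 0.12, 0.0, 0.0]
force: [0.2, -0.7, -0.1]
finger_gap: -0.004
gripper_force: 0.1
```

Request:
{"method": "servo_tool", "body": {"commands": [0.001,0,0,0,0,0,-1,0,0,0,0,0,0,-1]}}

```text
t: 13.35
tcp_pos: [0.4571, 0.1238, 0.033]
tool_rot: [0.993, 0.12, -0.0, 0.0]
force: [0.1, -0.5, -0.2]
finger_gap: 0.001
gripper_force: 0.2
```

Request:
{"method": "servo_tool", "body": {"commands": [0.001,0,0,0,0,0,-1,0,0,0,0,0,0,-1]}}

```text
t: 13.52
tcp_pos: [0.4573, 0.1239, 0.033]
tool_rot: [0.993, 0.12, -0.001, 0.0]
force: [-0.5, -1.0, 0.2]
finger_gap: -0.006
gripper_force: 0.6
```

Run:
```python
from h import *
import pickle
ins()
a=manip.snapshot("wrist"); pickle.dump(a,open('w4.pkl','wb'))
cv2.imwrite('pics/w4.png',cv2.resize(a['img'][:,:,::-1],(800,600),interpolation=cv2.INTER_CUBIC))
```

```text
insert [-9.71 35.12] F ins [-0.77 -0.88]
```

View pics/w4.png

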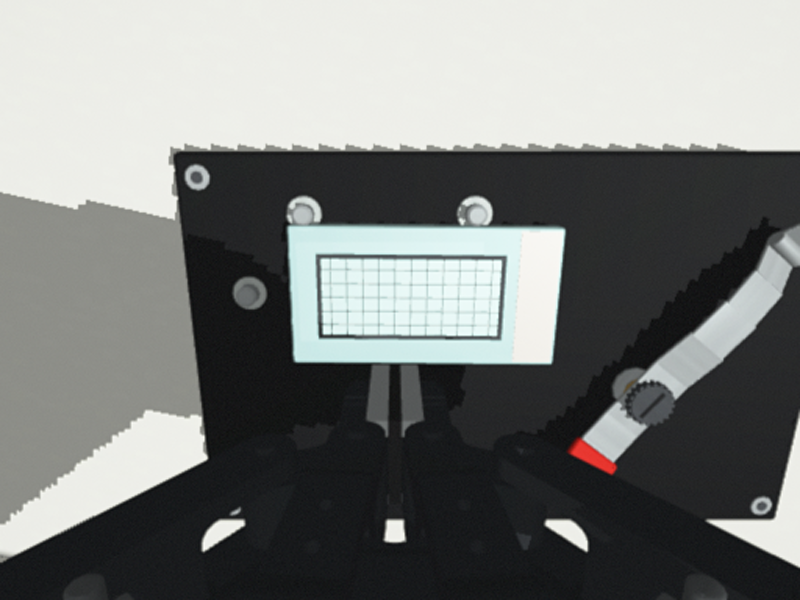

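The cell is against the back pins at (303,212) and (475,212) and nearly square. Its end is still short of the end pin at (250,293). I'll press lightly to seat it.

Request:
{"method": "servo_tool", "body": {"commands": [0.001,0,0,0,0,0,-1,0,0,0,0,0,0,-1]}}

```text
t: 13.73
tcp_pos: [0.4574, 0.1239, 0.0329]
tool_rot: [0.993, 0.12, -0.001, 0.0]
force: [-1.5, -1.9, 0.9]
finger_gap: 0.0
gripper_force: 1.1
```

Request:
{"method": "servo_tool", "body": {"commands": [0.001,0,0,0,0,0,-1,0,0,0,0,0,0,-1]}}

```text
t: 13.9
tcp_pos: [0.4576, 0.124, 0.0329]
tool_rot: [0.993, 0.12, -0.001, -0.0]
force: [-3.8, -2.6, 2.0]
finger_gap: 0.001
gripper_force: 1.8
```

Request:
{"method": "servo_tool", "body": {"commands": [0.001,0,0,0,0,0,-1,0,0,0,0,0,0,-1]}}

```text
t: 14.07
tcp_pos: [0.4577, 0.1241, 0.0329]
tool_rot: [0.993, 0.12, -0.002, -0.0]
force: [-5.0, -3.1, 2.4]
finger_gap: 0.002
gripper_force: 2.4
```

Request:
{"method": "servo_tool", "body": {"commands": [-0.01,0,0,0,0,0,-1,-0.024,0,0,0,0,0,-1,0,0,-0.03,0,0,0,-1,0,0,-0.03,0,0,0,-1,0.045,0.063,0,0,0,0,-1,0.045,0.063,0,0,0,0,-1,0,0,0,0,0,0,-1,0,0,0.03,0,0,0,-1,0,0,0.02,0,0,0,-1,0,0,0.01,0,0,0,-1,0,0,0,0,0,0,-1]}}

```text
t: 14.98
tcp_pos: [0.5004, 0.0701, 0.0317]
tool_rot: [0.993, 0.12, -0.001, -0.0]
force: [0.3, 0.4, -0.8]
finger_gap: 0.0
gripper_force: 0.0
```

Run:
```python
from h import *
feel(3); ins()
```

```text
t15.08 F [ 0.04 -0.24 -0.38] sd [0.15 0.47 0.29] p [500.71  70.12  32.26] xang 13.76 tau [ -0.18 -39.92  -6.31  -0.    -0.05   0.  ]
insert [ 19.94 -27.49] F ins [-0.16 -0.38]
```

Request:
{"method": "servo_tool", "body": {"commands": [0,-0.008,0,0,0,0,-1,0,-0.006,0,0,0,0,-1,0,-0.002,0,0,0,0,-1,0,-0.002,0,0,0,0,-1,0,-0.002,0,0,0,0,-1,0,-0.002,0,0,0,0,-1,0,-0.002,0,0,0,0,-1,0,0,0,0,0,0,-1]}}

```text
t: 15.75
tcp_pos: [0.4985, 0.0815, 0.0331]
tool_rot: [0.993, 0.12, 0.0, -0.0]
force: [-1.0, -0.3, -0.2]
finger_gap: 0.003
gripper_force: 0.0
```

Request:
{"method": "servo_tool", "body": {"commands": [0,-0.002,0,0,0,0,-1,0,-0.002,0,0,0,0,-1,0,0,0,0,0,0,-1]}}

```text
t: 16.0
tcp_pos: [0.4979, 0.0835, 0.033]
tool_rot: [0.993, 0.12, -0.0, -0.0]
force: [0.6, 0.3, -0.9]
finger_gap: 0.001
gripper_force: 0.0
```

Request:
{"method": "servo_tool", "body": {"commands": [0,-0.001,0,0,0,0,-1,0,-0.001,0,0,0,0,-1,0,0,0,0,0,0,-1]}}

```text
t: 16.25
tcp_pos: [0.4977, 0.0844, 0.033]
tool_rot: [0.993, 0.12, -0.0, -0.0]
force: [-0.5, -0.1, 0.1]
finger_gap: -0.002
gripper_force: 0.0
```

Run:
```python
from h import *
ins(); print(manip.sense()['gripper_force'])
```

```text
insert [ 20.09 -12.83] F ins [-0.55  0.04]
0.048814070178195834
```

Request:
{"method": "servo_tool", "body": {"commands": [0,-0.001,0,0,0,0,-1,0,-0.001,0,0,0,0,-1,0,0,0,0,0,0,-1]}}

```text
t: 16.5
tcp_pos: [0.4974, 0.0854, 0.033]
tool_rot: [0.993, 0.12, -0.0, -0.0]
force: [1.0, 0.1, -0.1]
finger_gap: -0.0
gripper_force: 0.0
```

Request:
{"method": "servo_tool", "body": {"commands": [0,-0.001,0,0,0,0,-1,0,-0.001,0,0,0,0,-1,0,0,0,0,0,0,-1]}}

```text
t: 16.75
tcp_pos: [0.4972, 0.0864, 0.033]
tool_rot: [0.993, 0.12, -0.0, -0.0]
force: [0.5, -0.1, -0.9]
finger_gap: -0.003
gripper_force: 0.0
```

Request:
{"method": "servo_tool", "body": {"commands": [0,-0.001,0,0,0,0,-1,0,0,0,0,0,0,-1]}}

```text
t: 16.92
tcp_pos: [0.4971, 0.0868, 0.033]
tool_rot: [0.993, 0.12, -0.0, -0.0]
force: [-0.3, 0.0, 0.0]
finger_gap: -0.001
gripper_force: 0.0
```

Request:
{"method": "servo_tool", "body": {"commands": [0,-0.001,0,0,0,0,-1,0,0,0,0,0,0,-1]}}

```text
t: 17.08
tcp_pos: [0.497, 0.0873, 0.033]
tool_rot: [0.993, 0.12, -0.0, -0.0]
force: [0.4, -0.3, -0.3]
finger_gap: 0.002
gripper_force: 0.0
```

Request:
{"method": "servo_tool", "body": {"commands": [0,-0.001,0,0,0,0,-1,0,0,0,0,0,0,-1]}}

```text
t: 17.25
tcp_pos: [0.4969, 0.0878, 0.033]
tool_rot: [0.993, 0.12, -0.0, -0.0]
force: [-0.6, 0.7, 0.6]
finger_gap: -0.005
gripper_force: 0.0
```

Request:
{"method": "servo_tool", "body": {"commands": [0,-0.001,0,0,0,0,-1,0,0,0,0,0,0,-1]}}

```text
t: 17.42
tcp_pos: [0.4967, 0.0883, 0.033]
tool_rot: [0.993, 0.12, -0.0, -0.0]
force: [-0.3, 0.6, -0.9]
finger_gap: -0.002
gripper_force: 0.0
```

Request:
{"method": "servo_tool", "body": {"commands": [0,-0.001,0,0,0,0,-1,0,0,0,0,0,0,-1]}}

```text
t: 17.58
tcp_pos: [0.4967, 0.0888, 0.033]
tool_rot: [0.993, 0.12, 0.0, 0.0]
force: [-0.6, 0.5, -0.5]
finger_gap: -0.0
gripper_force: 0.0
```

Request:
{"method": "servo_tool", "body": {"commands": [0,-0.001,0,0,0,0,-1,0,0,0,0,0,0,-1]}}

```text
t: 17.75
tcp_pos: [0.4965, 0.0892, 0.033]
tool_rot: [0.993, 0.12, -0.0, -0.0]
force: [0.5, -0.7, 0.1]
finger_gap: 0.001
gripper_force: 0.0
```

Request:
{"method": "servo_tool", "body": {"commands": [0,-0.001,0,0,0,0,-1,0,0,0,0,0,0,-1]}}

```text
t: 17.92
tcp_pos: [0.4966, 0.0896, 0.033]
tool_rot: [0.993, 0.12, 0.0, 0.0]
force: [1.0, -0.6, 0.6]
finger_gap: 0.0
gripper_force: 0.5
```

Run:
```python
from h import *
feel(4); ins()
```

```text
t18.07 F [ 0.37 -0.84  0.  ] sd [0.39 0.27 0.51] p [496.57  89.57  33.03] xang 13.74 tau [  0.52 -40.18  -6.05   0.15   0.08   0.  ]
insert [20.24 -7.54] F ins [ 0.03 -1.29]
```

Request:
{"method": "servo_tool", "body": {"commands": [0,-0.001,0,0,0,0,-1,0,0,0,0,0,0,-1]}}

```text
t: 18.23
tcp_pos: [0.4966, 0.0898, 0.0331]
tool_rot: [0.993, 0.12, 0.0, 0.0]
force: [-0.1, -2.9, -0.1]
finger_gap: 0.004
gripper_force: 1.6
```

Request:
{"method": "servo_tool", "body": {"commands": [0,-0.001,0,0,0,0,-1,0,0,0,0,0,0,-1]}}

```text
t: 18.4
tcp_pos: [0.4966, 0.09, 0.0331]
tool_rot: [0.993, 0.12, 0.0, 0.001]
force: [0.1, -4.6, 0.0]
finger_gap: 0.001
gripper_force: 2.6
```

Run:
```python
from h import *
import pickle
ins()
a=manip.snapshot("wrist"); pickle.dump(a,open('w5.pkl','wb'))
cv2.imwrite('pics/w5.png',cv2.resize(a['img'][:,:,::-1],(800,600),interpolation=cv2.INTER_CUBIC))
```

```text
insert [20.44 -7.17] F ins [-0.99 -4.54]
```

View pics/w5.png

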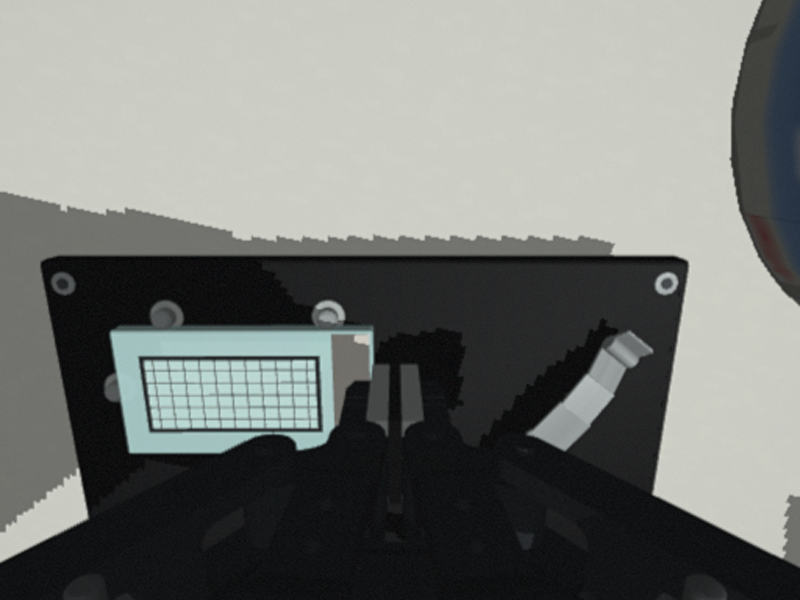

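Request:
{"method": "servo_tool", "body": {"commands": [0,0.01,0,0,0,0,-1,0,0.02,0,0,0,0,-1,0,0,-0.04,0,0,0,-1,0,0,-0.04,0,0,0,-1,-0.057,-0.004,-0.027,0,0,0,-1,-0.057,-0.004,-0.027,0,0,0,-1,0,0,0,0,0,0.0188,-1,0,0,0,0,0,0.0188,-1,0,0,0,0,0,0.0188,-1,0,0,0,0,0,0.0188,-1,0,0,0,0,0,0.0188,-1,0,0,0,0,0,0.0188,-1]}}

```text
t: 19.45
tcp_pos: [0.4434, 0.0661, 0.1001]
tool_rot: [0.972, -0.236, -0.0, -0.0]
force: [-0.8, -0.1, 0.4]
finger_gap: 0.001
gripper_force: 0.0
```

Request:
{"method": "servo_tool", "body": {"commands": [0,0,0,0,0,0,-1,0,0,0,0,0,0,-1]}}

```text
t: 19.62
tcp_pos: [0.4434, 0.0662, 0.1]
tool_rot: [0.973, -0.231, -0.0, -0.0]
force: [-0.0, -0.1, 0.2]
finger_gap: -0.001
gripper_force: 0.0
```

Run:
```python
from h import *
import pickle
s=manip.sense(); print(s['t'],s['tcp_pos'],s['tool_rot'])
a=manip.snapshot("wrist"); pickle.dump(a,open('w6.pkl','wb'))
cv2.imwrite('pics/w6.png',cv2.resize(a['img'][:,:,::-1],(800,600),interpolation=cv2.INTER_CUBIC))
```

```text
19.6167 [0.4434299  0.06616676 0.10002102] [ 9.72908052e-01 -2.31192345e-01 -9.29552218e-05 -1.15644692e-04]
```

View pics/w6.png

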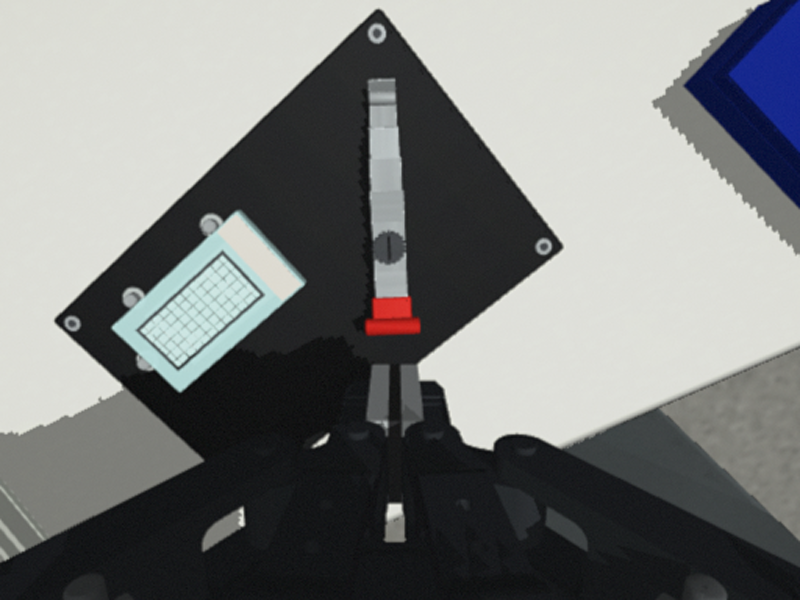

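The cell now sits against all three pins: (211,225), (133,298) and, just visible under its end, (144,362). The clip hasn't moved. A numeric check before the clip goes back:

Run:
```python
from h import *
import pickle
a=pickle.load(open('w6.pkl','rb')); k=512/800
d=np.load('ins.npz'); t,R=d['t'],d['R']
U=lambda p,z:(unproj(a,np.array(p)*k,z)[:,:2]*1000-t)@R
p=U([[211,224],[133,297]],.035); print('pins',p)
pa=np.arctan2(*(p[1]-p[0])[::-1])
ce=U([[238,210],[306,283],[180,391],[112,326]],.036); print('cell',ce.round(1).tolist(),ce.mean(0))
print('angle vs pins',[np.arctan2(*(v)[::-1])-pa for v in (ce[3]-ce[0],ce[2]-ce[1])])
ins()
```

```text
pins [[43.60947967 10.38370689]
 [43.59178439 57.35290463]]
cell [[40.4, -2.2], [0.9, -2.3], [1.3, 73.4], [40.7, 73.2]] [20.80393197 35.53894413]
angle vs pins [np.float64(-0.0048402975676848925), np.float64(-0.004904271413824768)]
insert [-36.92 -17.54] F ins [ 0.08 -0.5 ]
```

Request:
{"method": "servo_tool", "body": {"commands": [0.0018,-0.0027,0.02,0,0,0,-1,0,0,0.04,0,0,0,-1,0,0,0.03,0,0,0,-1,0,0,0.006,0,0,0,-1,0,0,0,0,0,0,-1,0,0,0,0,0,0,-1]}}

```text
t: 20.17
tcp_pos: [0.4448, 0.0672, 0.0518]
tool_rot: [0.973, -0.232, -0.0, 0.0]
force: [-0.0, -0.4, 1.4]
finger_gap: -0.004
gripper_force: 0.0
```

Request:
{"method": "servo_tool", "body": {"commands": [0,0,0.004,0,0,0,-1,0,0,0.004,0,0,0,-1,0,0,0,0,0,0,-1]}}

```text
t: 20.42
tcp_pos: [0.4451, 0.0672, 0.0483]
tool_rot: [0.973, -0.232, 0.0, -0.0]
force: [0.1, 0.8, 0.8]
finger_gap: -0.001
gripper_force: 0.0
```

Request:
{"method": "servo_tool", "body": {"commands": [0,0,0.002,0,0,0,-1,0,0,0,0,0,0,-1]}}

```text
t: 20.58
tcp_pos: [0.4451, 0.0672, 0.0473]
tool_rot: [0.973, -0.232, 0.0, -0.0]
force: [-0.1, -0.3, 2.2]
finger_gap: 0.002
gripper_force: 1.2
```

Request:
{"method": "servo_tool", "body": {"commands": [0,0,0.002,0,0,0,-1,0,0,0.002,0,0,0,-1,0,0,0,0,0,0,-1]}}

```text
t: 20.83
tcp_pos: [0.4447, 0.0673, 0.0454]
tool_rot: [0.973, -0.232, 0.0, -0.0]
force: [-0.6, 1.9, 7.5]
finger_gap: 0.002
gripper_force: 3.5
```

Request:
{"method": "servo_tool", "body": {"commands": [0,0,0.002,0,0,0,-1,0,0,0.002,0,0,0,-1,0,0,0,0,0,0,-1]}}

```text
t: 21.08
tcp_pos: [0.4445, 0.0675, 0.0436]
tool_rot: [0.973, -0.232, -0.0, -0.0]
force: [-1.6, 1.8, 10.5]
finger_gap: -0.004
gripper_force: 5.3
```

Request:
{"method": "servo_tool", "body": {"commands": [0,0,0.002,0,0,0,-1,0,0,0,0,0,0,-1]}}

```text
t: 21.25
tcp_pos: [0.4443, 0.0675, 0.0428]
tool_rot: [0.973, -0.232, -0.0, -0.0]
force: [-2.0, 1.7, 11.7]
finger_gap: 0.004
gripper_force: 6.1
```

Request:
{"method": "servo_tool", "body": {"commands": [0,0,0.0008,0,0,0,-1,0,0,0,0,0,0,-1,0,0,0,0,0,0,-1]}}

```text
t: 21.5
tcp_pos: [0.4443, 0.0675, 0.0426]
tool_rot: [0.973, -0.232, -0.0, -0.0]
force: [-3.1, 1.2, 12.0]
finger_gap: 0.0
gripper_force: 6.4
```

Run:
```python
from h import *
feel(5); print(manip.sense()['gripper_force'])
```

```text
t21.70 F [-2.19  1.43 12.4 ] sd [0.45 0.28 0.59] p [444.33  67.52  42.58] xang -26.87 tau [ -0.84 -31.22  -4.83  -0.18  -0.64   0.  ]
6.349839046597481
```

Request:
{"method": "servo_tool", "body": {"commands": [0,0,0.0004,0,0,0,-1,0.0001,0.0012,0,0,0,-0.0028,-1,0.0001,0.0012,0,0,0,-0.0028,-1,0.0001,0.0024,0,0,0,-0.0056,-1,0.0001,0.0024,0,0,0,-0.0056,-1,0.0003,0.0047,0,0,0,-0.0111,-1,0.0003,0.0047,0,0,0,-0.0111,-1]}}

```text
t: 22.28
tcp_pos: [0.4416, 0.0596, 0.0424]
tool_rot: [0.994, -0.11, -0.0, -0.0]
force: [-2.1, 1.9, 13.1]
finger_gap: -0.002
gripper_force: 6.6
```

Request:
{"method": "servo_tool", "body": {"commands": [0.0003,0.0047,0,0,0,-0.0111,-1,0.0003,0.0047,0,0,0,-0.0111,-1,0.0003,0.0047,0,0,0,-0.0111,-1,0.0003,0.0047,0,0,0,-0.0111,-1,0.0003,0.0047,0,0,0,-0.0111,-1,0.0003,0.0047,0,0,0,-0.0111,-1,0.0003,0.0047,0,0,0,-0.0111,-1,0.0003,0.0047,0,0,0,-0.0111,-1]}}

```text
t: 22.95
tcp_pos: [0.4431, 0.0408, 0.0424]
tool_rot: [0.986, 0.168, -0.0, -0.0]
force: [-2.8, -0.7, 12.9]
finger_gap: -0.001
gripper_force: 6.7
```

Run:
```python
from h import *
feel(3); print(manip.sense()['gripper_force'])
P=manip.sense()['tcp_pos'][:2]*1000-[474.9,51.8]; print(np.hypot(*P),np.degrees(np.arctan2(P[1],P[0])))
```

```text
t23.05 F [-2.55 -1.18 13.32] sd [0.26 0.41 0.51] p [443.13  40.61  42.4 ] xang 19.22 tau [ 3.200e-01 -3.085e+01 -4.910e+00  1.500e-01 -7.700e-01  3.000e-02]
6.668462008237839
33.66973774785452 -160.46154961747555
```

Request:
{"method": "servo_tool", "body": {"commands": [0.0003,0.0047,0,0,0,-0.0111,-1,0.0003,0.0047,0,0,0,-0.0111,-1,0.0003,0.0047,0,0,0,-0.0111,-1,0.0003,0.0047,0,0,0,-0.0111,-1,0.0003,0.0047,0,0,0,-0.0111,-1]}}

```text
t: 23.47
tcp_pos: [0.449, 0.0306, 0.0424]
tool_rot: [0.942, 0.337, -0.001, -0.0]
force: [-3.2, -1.7, 14.4]
finger_gap: 0.002
gripper_force: 6.6
```

Request:
{"method": "servo_tool", "body": {"commands": [0.0003,0.0047,0,0,0,-0.0111,-1,0.0003,0.0047,0,0,0,-0.0111,-1,0.0003,0.0047,0,0,0,-0.0111,-1,0.0003,0.0047,0,0,0,-0.0111,-1,0.0003,0.0047,0,0,0,-0.0111,-1,0.0003,0.0047,0,0,0,-0.0111,-1,0.0001,0.0024,0,0,0,-0.0056,-1,0.0001,0.0024,0,0,0,-0.0056,-1,0.0001,0.0012,0,0,0,-0.0028,-1,0.0001,0.0012,0,0,0,-0.0028,-1,0,0,0,0,0,0,-1,0,0,0,0,0,0,-1]}}

```text
t: 24.47
tcp_pos: [0.4646, 0.02, 0.0426]
tool_rot: [0.823, 0.568, 0.0, 0.001]
force: [-2.7, -3.6, 13.1]
finger_gap: -0.004
gripper_force: 6.5
```

Run:
```python
from h import *
import pickle
feel(2); print(manip.sense()['gripper_force'])
P=manip.sense()['tcp_pos'][:2]*1000-[474.9,51.8]; print(np.hypot(*P),np.degrees(np.arctan2(P[1],P[0])))
a=manip.snapshot("wrist"); pickle.dump(a,open('w7.pkl','wb'))
cv2.imwrite('pics/w7.png',cv2.resize(a['img'][:,:,::-1],(800,600),interpolation=cv2.INTER_CUBIC))
```

```text
t24.52 F [-2.61 -4.31 13.24] sd [0.06 0.67 0.1 ] p [464.59  20.04  42.59] xang 69.20 tau [ 1.920e+00 -3.174e+01 -4.920e+00  6.700e-01 -4.700e-01  1.000e-02]
6.509491056203842
33.382687972937426 -107.9847924620875
```

View pics/w7.png

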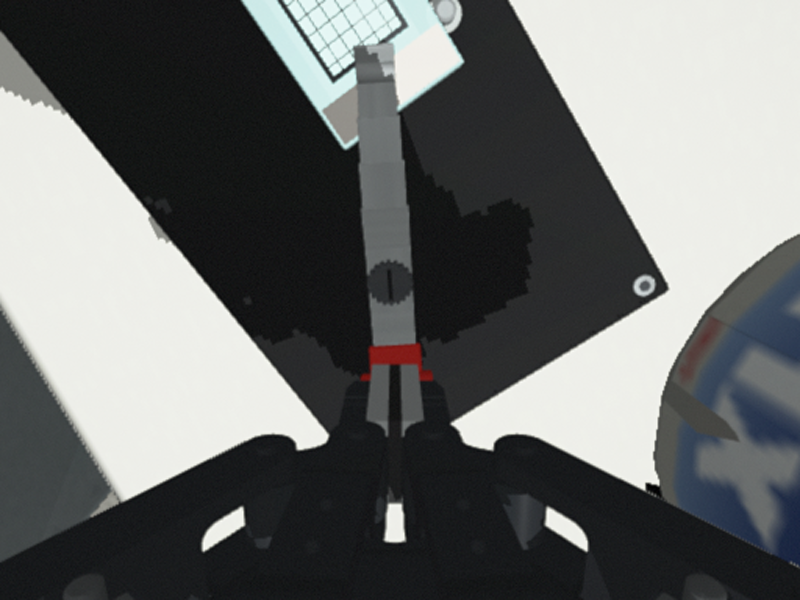

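The leaf lies over the white end with the toe at (376,55), and the swing is about -0.03. I'll relieve the side load and let the toe down slowly.

Request:
{"method": "servo_tool", "body": {"commands": [0,-0.0006,0,0,0,0,-1,0,0,0,0,0,0,-1,0,0,-0.001,0,0,0,-1,0,0,-0.001,0,0,0,-1,0,0,-0.001,0,0,0,-1,0,0,-0.001,0,0,0,-1,0,0,-0.001,0,0,0,-1,0,0,-0.001,0,0,0,-1,0,0,-0.001,0,0,0,-1,0,0,-0.001,0,0,0,-1]}}

```text
t: 25.4
tcp_pos: [0.4646, 0.0205, 0.0461]
tool_rot: [0.823, 0.568, 0.0, 0.001]
force: [-0.2, -2.1, 3.7]
finger_gap: -0.002
gripper_force: 1.8
```

Request:
{"method": "servo_tool", "body": {"commands": [0,0,-0.001,0,0,0,-1,0,0,-0.001,0,0,0,-1,0,0,-0.001,0,0,0,-1,0,0,-0.002,0,0,0,-1,0,0,-0.004,0,0,0,-1,0,0,-0.01,0,0,0,-1,0,0,-0.04,0,0,0,-1,0,0,-0.05,0,0,0,-1,0,0,-0.05,0,0,0,-1,0,0,-0.05,0,0,0,-1,0,0,0,0,0,0,-1,0,0,0,0,0,0,-1]}}

```text
t: 26.4
tcp_pos: [0.465, 0.0209, 0.1514]
tool_rot: [0.823, 0.568, 0.001, 0.001]
force: [-0.1, 0.2, 0.5]
finger_gap: 0.005
gripper_force: 0.0
```

Run:
```python
from h import *
import pickle
s=manip.sense(); print(s['t'],s['tcp_pos'])
a=manip.snapshot("wrist"); pickle.dump(a,open('w8.pkl','wb'))
cv2.imwrite('pics/w8.png',cv2.resize(a['img'][:,:,::-1],(800,600),interpolation=cv2.INTER_CUBIC))
```

```text
26.4 [0.46497661 0.02093453 0.15141686]
```

View pics/w8.png

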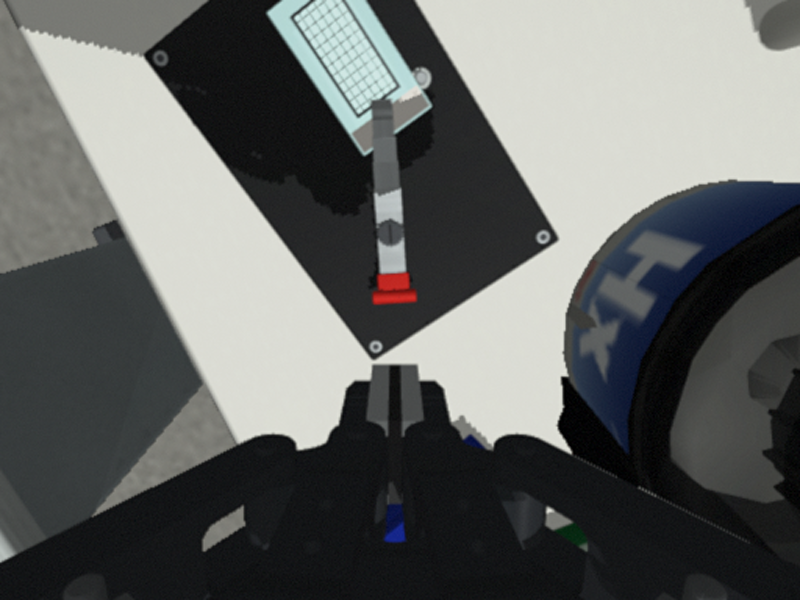

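The toe rests on the white end at (381,108), the cell is still against its back pin at (421,78), and the finger is clear. Handing in.

```bash
python3 -c "
from h import *
print(manip.sign_off())"
```

```text
the job is handed in; nothing more can be done
None
```

The job is handed in, at about 26 s of the 72 s allowed: the cell was pushed home against all three pins at about 5–6 N per push, and the clip was swung back with its toe let down on the white end. Swing (about -0.03 rad) and cell position were judged from the camera; sign-off returned no verdict, and the toe's force on the cell could not be measured directly.

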